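# Load the last plate in the slotted rack and set the keeper

### The job

Take the aluminium plate that leans in the wooden rest and stand it on edge, holes up, in the empty slot of the rack, pushed fully home and centred along the slot, without ramming it, and let go of it. Then turn the keeper's black grip until its bar lies over the plates in line with the black index line at the far end of the rack. Leave the plates already in the rack and the other things on the bench alone.

Things in the scene. Friction and masses are not known exactly. Their poses are not given: they have to be found in the camera images.
- plate: the plate to load: aluminium, 8 mm thick (its x axis), 100 mm wide (y), 80 mm high (z), about 0.18 kg, with two dark 10 mm holes near the corners of its top edge. Origin at the centre of its bottom edge, z points up the plate. At the start it leans in the wooden rest, 35 degrees from upright, top edge towards the robot
- plate_top (a point): centre of the plate's top edge (80 mm up its z); axes as the plate's
- rest: fixed wooden rest, base 130 x 120 mm, origin under its centre. A sloping board carries the lower 45 mm of the plate's underside and a lip 8 mm high holds its bottom edge; the upper 35 mm of the plate is free on both faces: pinch it there by its thickness, tool tilted in line with the plate, and draw it out along its own z to clear the lip
- slot_seat (a point): the empty slot: centre of its floor (27 mm above the table), on which the plate's bottom edge must rest; x runs across the slot (the plate's thickness, and along the row), y along the slot, z up. Neighbouring places are 62 mm away along x; which of the three is empty varies. Loaded plates reach 107 mm above the table
- slot: block forming the empty slot, 44 x 110 mm, origin 15 mm below slot_seat, same axes. Fixed jaw at x = +4 mm, 40 mm high over the floor; sprung pad at x = -2 mm, 35 mm high, giving up to 6 mm with 5 to 14 N. The gap is thus 6 mm: the 8 mm plate must be pushed in with 5 to 20 N, its weight is not enough. Flared lips 12 mm higher make a mouth about 20 mm wide
- loaded_a: a plate already standing in the rack, same as the plate to load, same axes; leave it standing
- loaded_b: the other plate already standing in the rack; leave it standing
- keeper (a joint): turn of the keeper about the upright post at one end of the rack, rad: 0 when its bar lies along the row over the plates with its end on the black index line, positive when swung out (counter-clockwise from above). Turns from -0.5 to 1.6; stiff (0.06 N m), stays where it is left
- keeper_knob (a point): on the keeper's axis, in the middle of its black grip: 36 mm long (x), 12 mm thick (y), 26 mm high, top 156 mm above the table. It turns with the keeper. The flat steel bar points along -x: 254 mm long, 8 mm wide, underside 118 mm above the table, 11 mm over seated plates. The index block stands 242 mm from the post, 40 mm wide, 96 mm high, a black line 5 mm wide in its middle
- tin: a loose thing that is not part of the job: open steel cup, 72 mm wide, 45 mm high; origin at the centre of its underside
- brush: a loose thing that is not part of the job: hand brush lying flat
- oil: a loose thing that is not part of the job: amber bottle, 52 mm wide, 120 mm high; origin at the centre of its underside
- driver: a loose thing that is not part of the job: screwdriver lying flat
- jar: a loose thing that is not part of the job: white jar, 60 mm wide, 70 mm high; origin at the centre of its underside
- block: a loose thing that is not part of the job: cork block 70 x 45 x 30 mm; origin at the centre of its underside
- roller: a loose thing that is not part of the job: brass spool standing on end, 40 mm wide, 50 mm high; origin at the centre of its underside
There are look-alikes about, which are no part of the job. Leave any purple or red look-alike of the plate alone.

How it is judged:
On the way, in this order (a step that is already met when the one before it is completed fails the run):
1. the plate is drawn out of the rest and lifted (distance between plate and slot_seat above 0.06 m and height (world z) of plate above 0.06 m and contact force between the fingers and plate above 1 N), for 0.1 s.
2. the plate stands fully home in the empty slot, upright, holes up, centred, and is released (z of plate in the frame of slot_seat between -0.003 and 0.003 m and x of plate in the frame of slot_seat between -0.005 and 0.005 m and y of plate in the frame of slot_seat between -0.012 and 0.012 m and angle between plate's own z axis and vertical below 0.07 rad and contact force between the fingers and plate below 0.1 N), for 0.2 s.
3. the keeper is turned to the index line (value of joint keeper between -0.08 and 0.08 rad), for 0.2 s.
At the end, for the whole second after the job is handed in: Plate on the slot floor within 3 mm, within 5 mm across and 12 mm along the slot's middle, upright within 4 degrees, holes up, released, at rest; keeper within 0.08 rad (4.5 degrees) of the index line, still; both loaded plates within 10 mm of their start (all of step 2 and all of step 3 and linear speed of plate below 0.02 m/s and velocity of joint keeper between -0.05 and 0.05 rad/s and distance of each of loaded_a, loaded_b from where it was at the start of the episode below 0.01 m); the robot touches nothing.
It fails at once if a loaded plate is shifted by more than 15 mm (distance of any of loaded_a, loaded_b from where it was at the start of the episode above 0.015 m).
It fails at once if another thing on the bench is shifted by more than 30 mm (distance of any of tin, brush, oil, driver, jar, block, roller from where it was at the start of the episode above 0.03 m).
It fails at once if the plate is rammed into the slot with more than 80 N (contact force between plate and slot above 80 N).
It also fails if it takes over 56 s, if anything falls off the work surface, if the arm or the gripper's body presses on something with over 40 N, if the wrist force passes 120 N, or if a joint passes its speed limit or range.

### The arm

A 7-joint arm with a two-finger parallel gripper is mounted at the origin on the work surface. World frame = base frame: x ahead of the robot, y to its left, z up, the work surface at z = 0. Lengths are in m, angles in rad, forces in N, time in s.
With the tool pointing down it reaches from about 0.4 to 0.85 m from the base axis. Payload 10.4 kg.
Tool frame: the origin (TCP) lies at the very end of the fingers, on their centre line; the grasp point (between the pads) lies 19 mm behind it; z points along the fingers, y is the line along which they close (so a half turn about z gives the same grasp; the last joint's range is limited). The gripper opens to 87 mm and grips with 3 to 60 N. Pads are 19 mm wide; open, the fingers measure 117 mm over their backs; the gripper's body (75 mm by 190 mm) begins 51 mm behind the grasp point.
Start: joints at [-1.339, 0.332, -0.065, 1.46, 0.022, 1.35, -0.088], TCP at [0.158, 0.605, 0.201] pointing down, gripper open.
Joint ranges: [-2.6, 2.6], [-0.5, 2.12], [-1.47, 1.34], [0.16, 2.42], [-1.27, 4.41], [0.06, 2.06], [-2.6, 2.6]. Speed limits (rad/s): [2.22, 2.22, 2.79, 2.79, 3.14, 3.14, 3.14].

### API

Orientations are given as a unit quaternion [x, y, z, w].
In Python, from bench import status, camera, order gives the robot as it stands.
- The arm moves only by the tool jog_arm, never from a script. Its argument "plan" is a list of rows, each a list of 7 numbers: the turn, a rotation vector about the tool's x, y, z in rad, then the shift along the tool's x, y, z in mm, then the opening, from -1 (shut) to 1 (fully open). A call has 1 to 12 rows; each row is the pose to reach, as a shift and turn from the pose commanded when the call began, along the tool's axes at that moment; what a row does not reach only later rows make up. A row lasts 1/10 s, in which the tool goes at most 50 mm and 8.59 degrees, less where a joint would pass 70% of its speed; a pose out of reach is approached as far as the arm can. A call with a gripper value outside its range is refused whole. The fingers move at their own pace and stop on an object; "squeeze" is the grip in N (left out, the last holds). Time passes only in rows, so rows that repeat a pose let the fingers close. It gives the time, the measured TCP pose, the force, the opening and the grip force at its end, in the units of the state.
- status.read_state(): the state, without advancing time (a new reading comes with each control period).
- camera(name): name is "scene" or "top" or "wrist"; returns a dict with "image" (384x512x3 uint8, red, green, blue), "z_map" (384x512 float32, m along the optical axis (not along the pixel's ray), 0 where there is no reading), "fx", "fy", "cx", "cy" (pixels), "world_from_camera" (4x4, takes a point from camera to world coordinates); the wrist camera has in their place "mount" (4x4, takes a point from camera to tool coordinates, whose origin is the TCP and whose axes are the flange's). Camera axes: x right, y down, z forward; pixel columns grow to the right and rows downward; lengths in m; the calibration is good to about 2 mm. A picture is of the moment at which its call begins: read the wrist's pose just before it.
- order.close_job(): hands the job in; it is judged then, once.
The state is a dict: "time": time; "joint_positions": joint angles; "joint_vel": joint speeds; "joint_torque": joint torques, N m; "ee_pos": TCP position; "eef_rot": TCP orientation; "ft_force": force on the tool from outside, world axes, zero at the start; "torque": the same for the moment, N m; "width": finger opening in m; "grip_force": force on a finger pad.
Only numpy, scipy, OpenCV 4.12 (cv2) and the standard library are available. Lean on these libraries where they do the work, as an engineer would, in place of code of your own. Each camera call takes 0.05 s, during which the arm holds its last target. There are 200 camera calls.

## Working session

There is one attempt and no reset: what is moved stays moved. The work goes in short steps, Python scripts to look and compute and a tool call to move; the robot and the scene stay as the last step left them, time stands still between calls to the robot, and variables do not carry over. Pictures are saved under pics/ and viewed, at most 10 in all, crops included, and the job is handed in when it is done.

Besides the shell and the picture viewer there is one more tool, called after "Request:" as a command line: name --pt "numbers of a row" for each row, then --argument value for the rest. jog_arm: Moves the arm, as the interface text tells. Its arguments: {"type":"object","properties":{"plan":{"type":"array"},"squeeze":{"type":"number"}},"required":["plan"]}

```bash
ls; mkdir -p pics; python3 - <<'E'
from bench import status,camera,order
import cv2,numpy as np
print(status.read_state())
for n in("scene","top"):
    c=camera(n); cv2.imwrite(f"pics/{n}0.png",c["image"][:,:,::-1]); np.savez(f"{n}0.npz",**{k:v for k,v in c.items()})
    print(n,c["fx"],c["fy"],c["cx"],c["cy"],np.round(c["world_from_camera"],3))
E
```

```text
pics
{'time': 0.0, 'joint_positions': array([-1.33861534,  0.33284891, -0.06468298,  1.46093637,  0.02162395,
        1.34988887, -0.08850774]), 'joint_vel': array([-0.00065765, -0.00133926, -0.00012768,  0.00042291,  0.00194761,
        0.00102895,  0.00163753]), 'joint_torque': array([ 6.29950773e-04, -6.23242235e+01,  2.52855301e-02, -3.89893484e+01,
       -6.12175092e-02,  3.98166175e-02,  1.30844728e-04]), 'ee_pos': array([0.15744275, 0.60442081, 0.20037062]), 'eef_rot': array([ 1.27045033e-01,  9.91896708e-01, -6.91484841e-04, -4.15838809e-05]), 'ft_force': array([-0.09140184, -0.23619308,  0.2858389 ]), 'torque': array([-0.02054218, -0.01244865, -0.01153145]), 'grip_force': 0.0, 'width': 0.08674057908768748}
scene 374.75040365131395 374.75040365131395 251.2633489288126 192.54203986933507 [[ 0.818  0.476 -0.322  0.823]
 [ 0.574 -0.692  0.437 -0.432]
 [-0.015 -0.542 -0.84   0.971]
 [ 0.     0.     0.     1.   ]]
top 458.54037788752424 458.54037788752424 256.2683271004136 197.51997331401643 [[-1.800e-02 -9.850e-01  1.700e-01  2.960e-01]
 [-1.000e+00  1.800e-02 -1.000e-03  2.300e-02]
 [-2.000e-03 -1.700e-01 -9.860e-01  1.244e+00]
 [ 0.000e+00  0.000e+00  0.000e+00  1.000e+00]]
```

View pics/scene0.png

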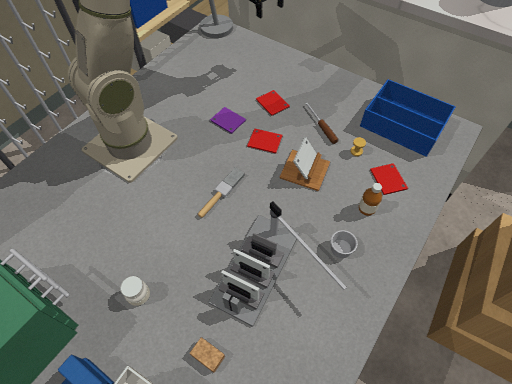

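View pics/top0.png

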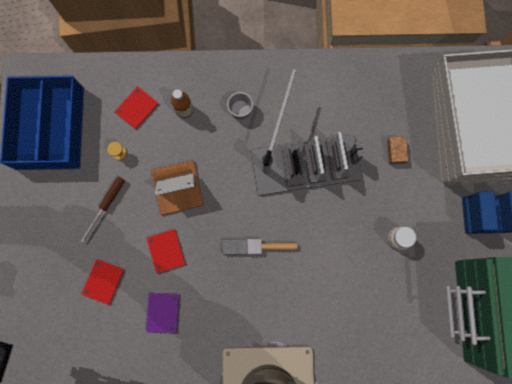

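The plate leans in the wooden rest at top (176,184) / scene (306,157). The rack's places are at top (294,163), empty, and (317,158) and (341,153), loaded. The keeper grip is at top (267,158), with its bar swung out to (293,72). 

Candidates for the plate:
- Leaning plate (176,184): grey, with holes. This is my choice.
- Loaded plates (317,158) and (341,153).
- Flat red plates (136,107), (166,251) and (103,282).
- Flat purple plate (163,313).

```bash
cat > h.py <<'E'
import numpy as np,cv2
def load(n): return dict(np.load(n+".npz"))
def cloud(c):
    z=c["z_map"];v,u=np.indices(z.shape)
    p=np.stack([(u-c["cx"])/c["fx"]*z,(v-c["cy"])/c["fy"]*z,z],-1)
    T=c["world_from_camera"];w=p@T[:3,:3].T+T[:3,3];w[z<=0]=np.nan;return w
E
python3 - <<'E'
from h import *
t=load("top0");s=load("scene0")
a=cv2.resize(t["image"][145:225,140:215],None,fx=5,fy=5,interpolation=2)
b=cv2.resize(t["image"][125:205,245:370],None,fx=5,fy=5,interpolation=2)
c=cv2.resize(s["image"][130:195,270:345],None,fx=5,fy=5,interpolation=2)
im=np.zeros((400+400,1000,3),np.uint8);im[:400,:375]=a;im[:400,375:1000]=b;im[400:725,:375]=c
d=cv2.resize(s["image"][195:325,205:305],None,fx=3.,fy=3.,interpolation=2);im[400:790,400:700]=d
cv2.imwrite("pics/crop.png",cv2.resize(im,(750,600))[:,:,::-1])
w=cloud(t)
np.set_printoptions(precision=3,suppress=True,linewidth=200)
for n,(u,v) in dict(knob=(267,158),barend=(293,72),barmid=(280,115),slot=(294,163),pa=(317,157),pb=(341,153),plate=(176,184),tin=(240,104),oil=(180,95)).items(): print(n,w[v,u])
ws=cloud(s)
# plate: bright grey points in rest region, both cams
for nm,c,W in(("top",t,w),("scene",s,ws)):
    I=c["image"].astype(int);sat=I.max(-1)-I.min(-1)
    m=(W[...,0]>.45)&(W[...,0]<.65)&(W[...,1]>.08)&(W[...,1]<.32)&(W[...,2]>.03)&(W[...,2]<.13)&(sat<30)
    P=W[m];print(nm,len(P),P.min(0),P.max(0))
    q=P-P.mean(0);print(P.mean(0),np.linalg.svd(q,full_matrices=False)[1:])
E
```

```text
knob [ 0.58  -0.006  0.159]
barend [nan nan nan]
barmid [ 0.701 -0.042  0.127]
slot [ 0.593 -0.08   0.053]
pa [ 0.597 -0.137  0.094]
pb [ 0.606 -0.198  0.099]
plate [0.535 0.229 0.084]
tin [0.779 0.063 0.006]
oil [0.76  0.214 0.125]
top 544 [0.506 0.181 0.032] [0.573 0.292 0.108]
[0.537 0.234 0.079] (array([0.682, 0.599, 0.066]), array([[ 0.207, -0.978, -0.012],
       [-0.578, -0.132,  0.805],
       [-0.789, -0.16 , -0.593]]))
scene 532 [0.508 0.181 0.035] [0.574 0.285 0.106]
[0.541 0.229 0.075] (array([0.708, 0.534, 0.051]), array([[ 0.239, -0.968, -0.072],
       [ 0.551,  0.197, -0.811],
       [-0.799, -0.153, -0.581]]))
```

View pics/crop.png

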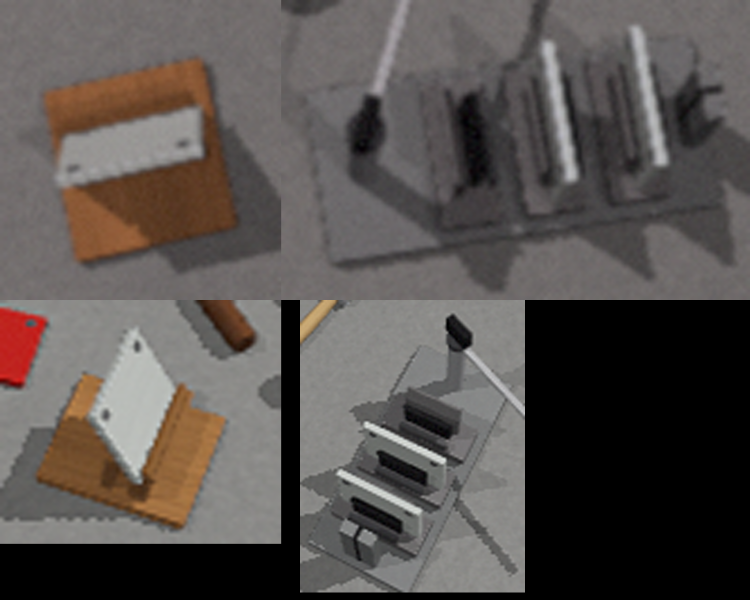

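The crop confirms it: the grey plate with holes near its upper edge leans in the rest towards the robot. The empty slot is the one nearest the keeper post. Next I fit the geometry from both cameras.

```bash
python3 - <<'E'
from h import *
np.set_printoptions(precision=4,suppress=True,linewidth=200)
for n in("top","scene"):
    c=load(n+"0");W=cloud(c);I=c["image"].astype(int);sat=I.max(-1)-I.min(-1);br=I.mean(-1)
    x,y,z=np.moveaxis(W,-1,0)
    m=(x>.47)&(x<.6)&(y>.15)&(y<.31)&(z>.035)&(z<.13)&(sat<30)&(br>130)
    P=W[m];c0=P.mean(0)
    for _ in range(6):
        V=np.linalg.svd(P-P.mean(0),full_matrices=False)[2];c0=P.mean(0);r=(P-c0)@V[2];P=P[abs(r)<.004]
    nn=V[2]*np.sign(V[2][2])
    up=np.array([0,0,1])-nn*nn[2];up/=np.linalg.norm(up);wd=np.cross(up,nn)
    e=(P-c0)@np.c_[wd,up];lo,hi=np.percentile(e,[1,99],axis=0)
    # rect in plane coordinates
    rr=cv2.minAreaRect(e.astype(np.float32))
    ctr=c0+wd*rr[0][0]+up*rr[0][1]-nn*.004
    print(n,len(P),"n",nn,"up",up,"tilt",np.degrees(np.arccos(up[2])),"ext",hi-lo,"rect",rr,"midplane ctr",ctr,"rms",r.std())
    def fit(name,mm):
        Q=W[mm];q=Q.mean(0)
        rr=cv2.minAreaRect(Q[:,:2].astype(np.float32));V=np.linalg.svd(Q[:,:2]-q[:2])[2]
        print(name,len(Q),q,"rect",np.array(rr[0]),np.array(rr[1]),"dir",np.degrees(np.arctan2(V[0,1],V[0,0]))%180)
    reg=(x>.5)&(x<.7)
    fit("pa",reg&(y<-.115)&(y>-.165)&(z>.1)&(z<.113)&(br>130))
    fit("pb",reg&(y<-.175)&(y>-.23)&(z>.1)&(z<.113)&(br>130))
    fit("knob",(abs(x-.585)<.05)&(abs(y)<.05)&(z>.145)&(z<.165))
    fit("bar",(x>.62)&(x<.85)&(y<0.02)&(y>-.1)&(z>.115)&(z<.135))
    fit("index",reg&(y<-.215)&(y>-.29)&(z>.088)&(z<.102))
    fit("slotblk",reg&(y<-.04)&(y>-.11)&(z>.055)&(z<.09))
E
```

```text
top 444 n [0.7908 0.1651 0.5894] up [-0.577  -0.1204  0.8078] tilt 36.117543249678114 ext [0.0951 0.0771] rect ((-0.000843878835439682, -0.005776703357696533), (0.08329970389604568, 0.09910602867603302), 89.62594604492188) midplane ctr [0.5377 0.2335 0.0724] rms 0.0012756533693952777
pa 111 [ 0.6021 -0.1392  0.1078] rect [ 0.6021 -0.1393] [0.0977 0.0078] dir 7.677132205600003
pb 115 [ 0.6112 -0.2005  0.1078] rect [ 0.6112 -0.201 ] [0.0971 0.0081] dir 7.478958031911844
knob 77 [ 0.5831 -0.0069  0.1562] rect [ 0.5834 -0.0068] [0.0119 0.0365] dir 162.55821513780086
bar 253 [ 0.7209 -0.0499  0.1251] rect [ 0.7232 -0.0506] [0.0081 0.2137] dir 162.60947068994216
index 96 [ 0.6159 -0.246   0.0966] rect [ 0.6161 -0.2466] [0.0397 0.0153] dir 8.592256652511026
slotblk 215 [ 0.5921 -0.0775  0.0736] rect [ 0.5931 -0.0775] [0.0703 0.0268] dir 7.661581579100243
scene 468 n [0.7995 0.1676 0.5768] up [-0.5645 -0.1184  0.8169] tilt 35.223707082565376 ext [0.0984 0.0735] rect ((0.002221878618001938, -0.002963930368423462), (0.10359187424182892, 0.08064165711402893), 2.4078807830810547) midplane ctr [0.5392 0.234  0.0698] rms 0.0012752055863804875
pa 133 [ 0.6031 -0.1399  0.1071] rect [ 0.6018 -0.1398] [0.1004 0.0092] dir 7.691487806104689
pb 130 [ 0.6121 -0.2011  0.107 ] rect [ 0.6118 -0.2014] [0.1001 0.0087] dir 7.639814293503693
knob 82 [ 0.5864 -0.0087  0.1545] rect [ 0.5856 -0.0072] [0.0131 0.037 ] dir 161.94576048851
bar 327 [ 0.7291 -0.0526  0.1236] rect [ 0.7239 -0.0505] [0.0102 0.2163] dir 162.60147167116045
index 116 [ 0.6179 -0.2472  0.0956] rect [ 0.6177 -0.2469] [0.04  0.015] dir 7.135995242317132
slotblk 269 [ 0.5952 -0.0748  0.0708] rect [ 0.5952 -0.0763] [0.0697 0.0287] dir 7.826260284588746
```

```bash
cat >> h.py <<'E'
from scipy.spatial.transform import Rotation as Ro
np.set_printoptions(precision=4,suppress=True,linewidth=200)
def frame(y,z):
    z=np.array(z,float)/np.linalg.norm(z);y=np.array(y,float);y-=z*(y@z);y/=np.linalg.norm(y)
    return np.c_[np.cross(y,z),y,z]
h=np.radians(11.8);t=np.radians(35)
n=np.array([np.cos(t)*np.cos(h),np.cos(t)*np.sin(h),np.sin(t)]);up=np.array([-np.sin(t)*np.cos(h),-np.sin(t)*np.sin(h),np.cos(t)])
C=np.array([.5385,.2337,.071]);row=np.array([np.sin(np.radians(7.65)),-np.cos(np.radians(7.65)),0]);slot=np.array([.5937,-.0782,.027]);knob=np.array([.5845,-.007,.14])
Rpick=frame(n,-up);Rslot=frame(row,[0,0,-1])
def go(R,p,R0=None,p0=None):
    "turn and shift (mm) in tool axes from the present pose"
    if R0 is None:
        from bench import status
        s=status.read_state();R0=Ro.from_quat(s["eef_rot"]).as_matrix();p0=s["ee_pos"]
    rv=Ro.from_matrix(R0.T@R).as_rotvec();print("turn",rv,"shift",(R0.T@(np.array(p)-p0)*1000).round(1),"deg",np.degrees(np.linalg.norm(rv)),"dist",np.linalg.norm(p-p0))
E
python3 - <<'E'
from h import *
go(Rpick,C+.105*up)
go(Rpick,C+.015*up)
E
```

```text
turn [-0.5471 -0.3379  1.0742] shift [-408.3 -289.5   43.8] deg 71.73202326009094 dist 0.5024151068048424
turn [-0.5471 -0.3379  1.0742] shift [-454.5 -266.5  117.5] deg 71.73202326009094 dist 0.5398067487098787
```

Request:
jog_arm --pt "-0.547 -0.338 1.074 -408 -289 44 0" --pt "-0.547 -0.338 1.074 -408 -289 44 0" --pt "-0.547 -0.338 1.074 -408 -289 44 0" --pt "-0.547 -0.338 1.074 -408 -289 44 0" --pt "-0.547 -0.338 1.074 -408 -289 44 0" --pt "-0.547 -0.338 1.074 -408 -289 44 0" --pt "-0.547 -0.338 1.074 -408 -289 44 0" --pt "-0.547 -0.338 1.074 -408 -289 44 0" --pt "-0.547 -0.338 1.074 -408 -289 44 0" --pt "-0.547 -0.338 1.074 -408 -289 44 0" --pt "-0.547 -0.338 1.074 -408 -289 44 0" --pt "-0.547 -0.338 1.074 -408 -289 44 0" --squeeze 40

```text
time: 1.3
ee_pos: [0.4798, 0.2211, 0.1569]
eef_rot: [0.603, 0.739, 0.234, 0.189]
ft_force: [-0.3, 0.5, 0.0]
width: 0.0435
grip_force: 0.0
```

```bash
python3 - <<'E'
from h import *
from bench import status,camera
s=status.read_state();c=camera("wrist")
cv2.imwrite("pics/w1.png",c["image"][:,:,::-1])
R=Ro.from_quat(s["eef_rot"]).as_matrix();T=np.eye(4);T[:3,:3]=R;T[:3,3]=s["ee_pos"]
print(c["mount"])
c["world_from_camera"]=T@c["mount"];W=cloud(c);I=c["image"].astype(int);sat=I.max(-1)-I.min(-1)
e=(W-C)@np.c_[np.cross(up,n),up,n]
m=(abs(e[...,0])<.06)&(e[...,1]>-.03)&(e[...,1]<.05)&(abs(e[...,2])<.015)&(sat<30)&(I.mean(-1)>110)
for q in([0,1,50,99,100]): print(q,np.percentile(e[m],q,axis=0))
print(m.sum())
go(Rpick,C+.015*up)
E
```

```text
[[ 0.0005 -0.9559 -0.2937  0.0815]
 [ 1.      0.0006 -0.0002 -0.0016]
 [ 0.0003 -0.2937  0.9559 -0.1833]
 [ 0.      0.      0.      1.    ]]
0 [-0.0493 -0.0288 -0.0069]
1 [-0.0478 -0.0164 -0.0068]
50 [ 0.0082  0.0365 -0.003 ]
99 [0.0505 0.0381 0.0008]
100 [0.0506 0.0389 0.0009]
1344
turn [ 0.0002 -0.0008 -0.001 ] shift [-1.1  0.  90. ] deg 0.07347167822802936 dist 0.09004151188533534
```

View pics/w1.png

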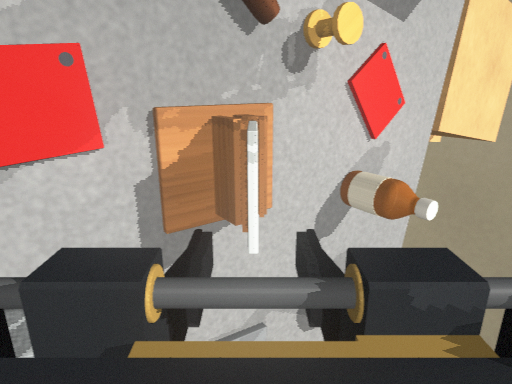

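The wrist view shows the plate edge-on at column 252, rows 120–253, between the open fingers at columns 200 and 308. It sits about 3 mm towards −y of my estimate, so I correct for that.

Request:
jog_arm --pt "0 0 0 -1 -2 30 0" --pt "0 0 0 -1 -2 60 0" --pt "0 0 0 -1 -2 80 0" --pt "0 0 0 -1 -2 88 0" --pt "0 0 0 -1 -2 88 0" --pt "0 0 0 -1 -2 88 -1" --pt "0 0 0 -1 -2 88 -1" --pt "0 0 0 -1 -2 88 -1" --pt "0 0 0 -1 -2 88 -1" --pt "0 0 0 -1 -2 88 -1" --pt "0 0 0 -1 -2 88 -1" --pt "0 0 0 -1 -2 88 -1" --squeeze 40

```text
time: 2.55
ee_pos: [0.5275, 0.2314, 0.084]
eef_rot: [0.602, 0.74, 0.234, 0.189]
ft_force: [0.2, 0.1, -0.0]
width: 0.0015
grip_force: 0.0
```

The fingers closed to 1.5 mm with no grip force, so they missed. I look before acting.

```bash
python3 - <<'E'
from h import *
from bench import status,camera
s=status.read_state();print(s["width"],s["grip_force"],s["ee_pos"])
c=camera("wrist");t=camera("scene")
a=cv2.resize(t["image"][90:210,240:380],(560,480),interpolation=2)
im=np.zeros((480,800,3),np.uint8);im[:,:560]=a
b=cv2.resize(c["image"],(240,180));im[:180,560:]=b
cv2.imwrite("pics/w2.png",im[:,:,::-1])
E
```

```text
0.001489396741318581 0.0 [0.5275 0.2314 0.084 ]
```

View pics/w2.png

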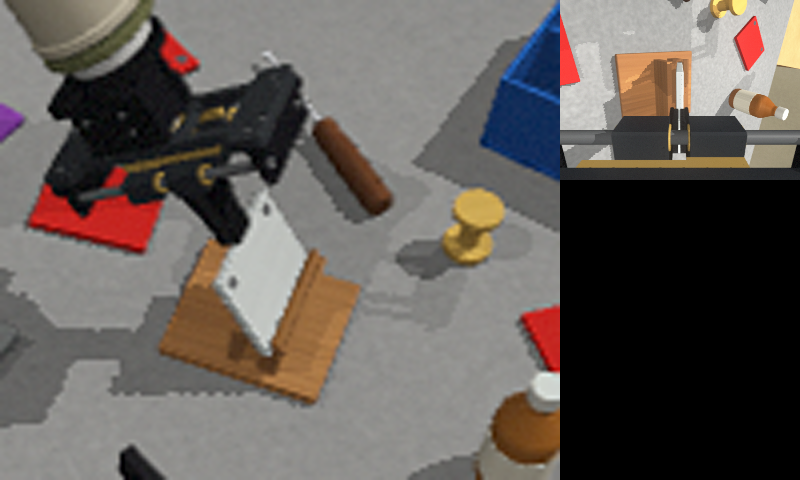

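```bash
python3 - <<'E'
from h import *
from bench import status,camera
s=status.read_state()
c=camera("wrist");cv2.imwrite("pics/w3.png",cv2.resize(c["image"][90:384,150:350],None,fx=2,fy=2,interpolation=2)[:,:,::-1])
R=Ro.from_quat(s["eef_rot"]).as_matrix();T=np.eye(4);T[:3,:3]=R;T[:3,3]=s["ee_pos"]
p=cloud(dict(c,world_from_camera=c["mount"]))  # tool coords
I=c["image"].astype(int)
for r in(130,150,170,190,210,225,240,250,260,270,280,290,300,320,340):
    k=slice(235,280,4);print(r,(p[r,k]*1000).round(0)[:, [1,2]].tolist(),p[r,256,0].round(3),I[r,k].mean(-1).astype(int))
E
```

```text
130 [[-14.0, 42.0], [-11.0, 40.0], [-9.0, 42.0], [-6.0, 40.0], [-4.0, 61.0], [-1.0, 61.0], [2.0, 60.0], [5.0, 52.0], [7.0, 52.0], [10.0, 61.0], [16.0, 103.0], [19.0, 106.0]] 0.052 [101  95 104 104 115 108 106 111 123 128 157 164]
150 [[-14.0, 33.0], [-10.0, 16.0], [-8.0, 15.0], [-5.0, -5.0], [-3.0, -10.0], [-1.0, -10.0], [1.0, -9.0], [5.0, 52.0], [7.0, 52.0], [11.0, 60.0], [16.0, 103.0], [20.0, 107.0]] 0.05 [113  99 100 106 184 191 194 140 117 129 171 174]
170 [[-14.0, 34.0], [-11.0, 16.0], [-8.0, 17.0], [-5.0, -20.0], [-3.0, -18.0], [-1.0, -19.0], [1.0, -20.0], [5.0, 52.0], [8.0, 52.0], [11.0, 61.0], [16.0, 103.0], [21.0, 119.0]] 0.042 [113  96  98 134 226 226 198 228 124 128 178 180]
190 [[-14.0, 33.0], [-11.0, 17.0], [-8.0, 16.0], [-5.0, -19.0], [-3.0, -19.0], [-1.0, -20.0], [1.0, -19.0], [5.0, 51.0], [8.0, 53.0], [11.0, 60.0], [17.0, 104.0], [22.0, 121.0]] 0.032 [108 103 100 122 226 225 234 228 148 152 168 185]
210 [[-14.0, 32.0], [-11.0, 15.0], [-8.0, 16.0], [-5.0, -18.0], [-3.0, -19.0], [-1.0, -20.0], [1.0, -20.0], [5.0, 52.0], [8.0, 53.0], [11.0, 61.0], [17.0, 105.0], [22.0, 1
[... 1747 characters left out ...]
-5.0, -108.0], [-4.0, -109.0], [-3.0, -109.0], [-2.0, -109.0], [-1.0, -109.0], [-0.0, -109.0], [1.0, -108.0], [2.0, -107.0], [3.0, -111.0], [3.0, -115.0], [4.0, -115.0]] 0.03 [184  80  83  82  80  84  85  82  82  90  92  59]
320 [[nan, nan], [-7.0, -82.0], [-6.0, -70.0], [-4.0, -70.0], [-3.0, -70.0], [-1.0, -71.0], [0.0, -71.0], [2.0, -71.0], [3.0, -75.0], [3.0, -111.0], [3.0, -114.0], [4.0, -114.0]] -0.006 [108  28  45  43  47 150  46  44  39  86  60  59]
340 [[-7.0, -106.0], [-7.0, -85.0], [-12.0, 96.0], [-8.0, 97.0], [-5.0, 101.0], [-1.0, 105.0], [4.0, 107.0], [8.0, 109.0], [1.0, -116.0], [2.0, -117.0], [3.0, -116.0], [4.0, -117.0]] -0.166 [ 44  37 187 191 195 195 196 200 146 124 124 121]
```

View pics/w3.png

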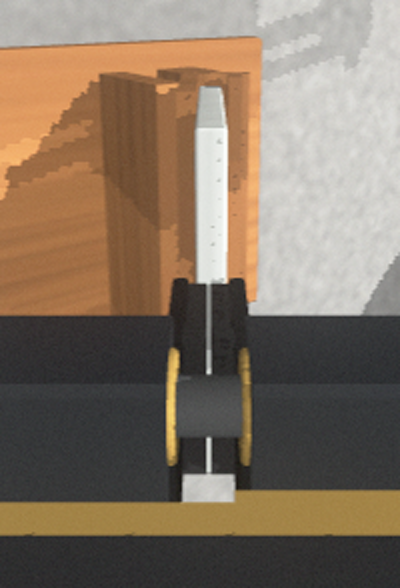

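```bash
python3 - <<'E'
from h import *
from bench import status,camera
s=status.read_state();R=Ro.from_quat(s["eef_rot"]).as_matrix()
for nme in("scene","top"):
    c=camera(nme);W=cloud(c);p=(W-s["ee_pos"])@R*1000;I=c["image"].astype(int)
    m=(abs(p[...,0])<14)&(abs(p[...,1])<30)&(p[...,2]>-70)&(p[...,2]<15)
    d=m&(I.mean(-1)<75); b=m&(I.mean(-1)>130)
    for n_,k in(("dark",d),("bright",b)):
        Q=p[k];print(nme,n_,len(Q));o=np.argsort(-Q[:,2])
        for q,v in list(zip(Q[o],I[k][o]))[:14]: print(q.round(0),v)
E
```

```text
scene dark 133
[ -9.  -6. -20.] [84 55 31]
[ -6.  -3. -21.] [11  9 11]
[ -8.  -4. -23.] [ 6  6 10]
[-10.   8. -23.] [23 22 24]
[  6.   9. -24.] [25 27 30]
[-11.   5. -25.] [6 5 6]
[-10.  -6. -25.] [ 0  3 12]
[  8.   9. -26.] [18 12 15]
[ -5.  10. -26.] [36 35 36]
[-10.   9. -27.] [10 12 14]
[-10.   6. -27.] [10 13 14]
[ -9.  -1. -28.] [20 19 21]
[-10.   3. -28.] [18 21 16]
[ -7.   9. -28.] [18 15 19]
scene bright 54
[-4.  6. 13.] [191 195 191]
[ 8.  5. 13.] [190 193 189]
[-9.  5. 13.] [193 196 192]
[-13.   7.  13.] [191 195 191]
[-2.  7. 11.] [191 195 190]
[11.  5. 11.] [190 192 188]
[ 1.  6. 10.] [189 192 188]
[ 5.  5. 10.] [190 194 190]
[-8.  6.  9.] [191 194 191]
[12.  6.  8.] [191 193 190]
[-14.   6.   7.] [191 194 190]
[-6.  7.  7.] [191 196 191]
[5. 7. 6.] [191 194 190]
[-12.   7.   5.] [192 195 192]
top dark 8
[  4.  11. -30.] [47 46 47]
[  4.   8. -31.] [5 8 7]
[ -2.  13. -31.] [60 57 57]
[  6.  12. -31.] [59 59 60]
[  1.  11. -32.] [38 38 38]
[  9.  11. -33.] [32 28 28]
[ -2.  11. -35.] [18 22 20]
[  6.  11. -35.] [17 15  8]
top bright 14
[10.  4. 14.] [154 152 149]
[12.  5. 13.] [152 150 147]
[12.  5.  8.] [157 154 153]
[6. 6. 8.] [152 150 150]
[6. 6. 2.] [156 154 151]
[8. 7. 2.] [158 156 156]
[14.  6. -1.] [155 153 152]
[11.  6. -2.] [154 151 151]
[ 3.  7. -3.] [143 140 140]
[ 6.  6. -4.] [149 147 145]
[ 8.  7. -6.] [153 150 149]
[11.  6. -9.] [139 137 135]
[ 3.  7. -9.] [136 134 132]
[ 13.   7. -10.] [145 145 142]
```

The scene camera puts the closed fingertips about 23 mm short of the reported TCP, level with the plate's top edge. I open the fingers and measure where the tips are then.

Request:
jog_arm --pt "0 0 0 0 0 -30 -1" --pt "0 0 0 0 0 -30 0" --pt "0 0 0 0 0 -30 0" --pt "0 0 0 0 0 -30 0" --pt "0 0 0 0 0 -30 0" --pt "0 0 0 0 0 -30 0"

```text
time: 3.4
ee_pos: [0.5107, 0.2276, 0.1079]
eef_rot: [0.602, 0.74, 0.233, 0.189]
ft_force: [-0.3, -0.3, 0.4]
width: 0.0325
grip_force: 0.0
```

```bash
cat > tip.py <<'E'
from h import *
from bench import status,camera
s=status.read_state();R=Ro.from_quat(s["eef_rot"]).as_matrix();print(s["width"],s["ee_pos"])
for nme in("scene","top","wrist"):
    c=camera(nme)
    if nme=="wrist": p=cloud(dict(c,world_from_camera=c["mount"]))*1000
    else: p=(cloud(c)-s["ee_pos"])@R*1000
    I=c["image"].astype(int);m=(abs(p[...,0])<14)&(abs(p[...,1])<60)&(p[...,2]>-90)&(p[...,2]<15)&(I.mean(-1)<75)
    for sg in(-1,1):
        Q=p[m&(p[...,1]*sg>0)];o=np.argsort(-Q[:,2]);print(nme,sg,len(Q));print(Q[o][:8:1].round(0).tolist())
E
python3 tip.py
```

```text
0.032523982317159625 [0.5107 0.2276 0.1079]
scene -1 132
[[-8.0, -17.0, -21.0], [-7.0, -20.0, -22.0], [-0.0, -16.0, -22.0], [7.0, -15.0, -23.0], [-11.0, -21.0, -25.0], [1.0, -15.0, -25.0], [-8.0, -18.0, -26.0], [-9.0, -13.0, -26.0]]
scene 1 112
[[-6.0, 19.0, -22.0], [-0.0, 27.0, -22.0], [8.0, 24.0, -23.0], [-10.0, 25.0, -24.0], [-7.0, 27.0, -24.0], [1.0, 28.0, -25.0], [-4.0, 27.0, -26.0], [-7.0, 18.0, -26.0]]
top -1 7
[[3.0, -17.0, -25.0], [-2.0, -18.0, -27.0], [5.0, -16.0, -27.0], [7.0, -15.0, -27.0], [8.0, -17.0, -28.0], [5.0, -17.0, -30.0], [-0.0, -16.0, -30.0]]
top 1 0
[]
wrist -1 2057
[[11.0, -27.0, -21.0], [11.0, -27.0, -21.0], [3.0, -21.0, -22.0], [-0.0, -22.0, -22.0], [10.0, -23.0, -22.0], [10.0, -23.0, -22.0], [0.0, -21.0, -22.0], [10.0, -26.0, -22.0]]
wrist 1 1998
[[11.0, 26.0, -21.0], [11.0, 24.0, -21.0], [10.0, 21.0, -21.0], [10.0, 19.0, -21.0], [10.0, 22.0, -22.0], [10.0, 19.0, -22.0], [11.0, 26.0, -22.0], [12.0, 25.0, -22.0]]
```

All three cameras agree that the real fingertips lie 21.5 mm behind the reported TCP. I allow for this from now on, so the plate's top edge is about 31 mm ahead of the tips. I go 56 mm in and then close.

Request:
jog_arm --pt "0 0 0 0 -1 25 0" --pt "0 0 0 0 -1 40 0" --pt "0 0 0 0 -1 56 0" --pt "0 0 0 0 -1 56 0" --pt "0 0 0 0 -1 56 -1" --pt "0 0 0 0 -1 56 -1" --pt "0 0 0 0 -1 56 -1" --pt "0 0 0 0 -1 56 -1" --pt "0 0 0 0 -1 56 -1" --pt "0 0 0 0 -1 56 -1" --squeeze 40

```text
time: 4.55
ee_pos: [0.5423, 0.2349, 0.0633]
eef_rot: [0.601, 0.74, 0.235, 0.19]
ft_force: [1.5, 0.6, 2.3]
width: 0.0076
grip_force: 39.8
```

Request:
jog_arm --pt "0 0 0 0 0 -15 -1" --pt "0 0 0 0 0 -35 -1" --pt "0 0 0 0 0 -65 -1" --pt "0 0 0 0 0 -100 -1" --pt "0 0 0 0 0 -130 -1" --pt "0 0 0 0 0 -130 -1" --pt "0 0 0 0 0 -130 -1"

```text
time: 5.25
ee_pos: [0.4682, 0.2191, 0.1686]
eef_rot: [0.601, 0.74, 0.234, 0.189]
ft_force: [-0.1, -1.0, -2.2]
width: 0.0076
grip_force: 39.9
```

```bash
python3 - <<'E'
from h import *
from bench import status,camera
s=status.read_state();print(s["grip_force"],s["width"],s["ee_pos"])
R=Ro.from_quat(s["eef_rot"]).as_matrix()
for nme in("scene","top"):
    c=camera(nme);p=(cloud(c)-s["ee_pos"])@R*1000;I=c["image"].astype(int);sat=I.max(-1)-I.min(-1)
    m=(abs(p[...,0])<60)&(abs(p[...,1])<13)&(p[...,2]>-60)&(p[...,2]<60)&(I.mean(-1)>120)&(sat<30)
    Q=p[m];print(nme,len(Q),np.percentile(Q,[1,50,99],axis=0),cv2.minAreaRect(Q[:,[0,2]].astype(np.float32)))
# target above slot: bottom 110 mm over table -> plate top .19, tip .165, TCP .1435
go(Rslot,np.r_[slot[:2],.19-.025-.0215+.06])
E
```

```text
39.92464856710285 0.007559031245264884 [0.4682 0.2191 0.1686]
scene 549 [[-50.3673  -0.6864 -45.5751]
 [-10.2481   5.1762  -1.9615]
 [ 48.8233   7.7342  33.9905]] ((-0.1516265869140625, -5.526641845703125), (81.75759887695312, 103.63633728027344), 89.98065948486328)
top 224 [[-48.7099  -1.3952 -46.9956]
 [-33.1895   4.7877  -6.2391]
 [ 39.5469   6.8064  33.8995]] ((-4.182960510253906, -7.088844299316406), (82.17399597167969, 90.22315216064453), 89.2569580078125)
turn [ 0.4645 -0.4992  1.5868] shift [-316.    71.9    5.9] deg 98.95344481440281 dist 0.32417529054329636
```

```bash
python3 - <<'E'
from h import *
go(Rslot,np.r_[slot[:2],.25])
E
```

```text
turn [ 0.4645 -0.4992  1.5868] shift [-316.    98.6  -32.2] deg 98.95344481440281 dist 0.3326192056822936
```

Request:
jog_arm --pt "0 0 0 0 27 -38 -1" --pt "0.464 -0.499 1.587 -316 99 -32 -1" --pt "0.464 -0.499 1.587 -316 99 -32 -1" --pt "0.464 -0.499 1.587 -316 99 -32 -1" --pt "0.464 -0.499 1.587 -316 99 -32 -1" --pt "0.464 -0.499 1.587 -316 99 -32 -1" --pt "0.464 -0.499 1.587 -316 99 -32 -1" --pt "0.464 -0.499 1.587 -316 99 -32 -1" --pt "0.464 -0.499 1.587 -316 99 -32 -1" --pt "0.464 -0.499 1.587 -316 99 -32 -1" --pt "0.464 -0.499 1.587 -316 99 -32 -1" --pt "0.464 -0.499 1.587 -316 99 -32 -1"

```text
time: 6.55
ee_pos: [0.5947, -0.0776, 0.2495]
eef_rot: [0.995, 0.099, 0.011, 0.01]
ft_force: [0.5, 0.2, -1.8]
width: 0.0075
grip_force: 39.9
```

Request:
jog_arm --pt "0 0 0 0 0 0 -1" --pt "0 0 0 0 0 0 -1" --pt "0 0 0 0 0 0 -1"

```text
time: 6.85
ee_pos: [0.5941, -0.0778, 0.2507]
eef_rot: [0.995, 0.103, 0.013, 0.01]
ft_force: [-0.3, 0.3, -1.4]
width: 0.0078
grip_force: 39.9
```

```bash
cat > chk.py <<'E'
from h import *
from bench import status,camera
s=status.read_state();print(s["grip_force"],s["width"],s["ee_pos"],s["ft_force"],s["joint_positions"])
S=np.c_[row,np.cross([0,0,1],row),[0,0,1]]
for nme in("scene","top","wrist"):
    c=camera(nme)
    if nme=="wrist":
        T=np.eye(4);T[:3,:3]=Ro.from_quat(s["eef_rot"]).as_matrix();T[:3,3]=s["ee_pos"];c["world_from_camera"]=T@c["mount"]
    e=(cloud(c)-slot)@S*1000;I=c["image"].astype(int);sat=I.max(-1)-I.min(-1)
    m=(abs(e[...,0])<22)&(abs(e[...,1])<65)&(e[...,2]>50)&(I.mean(-1)>120)&(sat<30)&(e[...,2]<320)
    Q=e[m]
    if len(Q)>20:
        V=np.linalg.svd(Q-Q.mean(0),full_matrices=False)[2]
        print(nme,len(Q),np.percentile(Q,[1,50,99],axis=0).round(1),"small axis",V[2])
    k=(abs(e[...,0])<80)&(abs(e[...,1])<65)&(e[...,2]>72)&(e[...,2]<85)&(abs(e[...,0]-62)<10)&(I.mean(-1)>130)
    if k.sum()>20: print(" neighbour plate x,y",e[k].mean(0),np.percentile(e[k],[1,99],axis=0).round(1))
go(Rslot,np.r_[slot[:2],.25])
E
python3 chk.py
```

```text
39.91529228864238 0.0077765712526482915 [ 0.5941 -0.0778  0.2507] [-0.2771  0.3373 -1.4176] [-0.6657  0.2967  0.8892  1.525  -0.2217  1.3994 -1.1306]
scene 104 [[-15.  -31.9  51.6]
 [ -2.2  36.6 253.5]
 [  4.9  52.4 271.7]] small axis [-0.9937 -0.1003  0.0491]
 neighbour plate x,y [62.3329  0.9615 79.7164] [[ 57.3 -49.2  74.2]
 [ 66.5  49.3  83.6]]
wrist 3162 [[-13.5 -38.6  50.5]
 [ -3.3  20.6 267.9]
 [  4.   49.3 269.9]] small axis [ 0.9972  0.0608 -0.0438]
 neighbour plate x,y [61.9231 -1.1412 77.898 ] [[ 58.3 -51.5  72.6]
 [ 66.4  46.   80.1]]
turn [ 0.0194 -0.0253  0.0727] shift [-0.7  0.8  1.4] deg 4.5509513651519615 dist 0.0017328828963250403
```

Request:
jog_arm --pt "0.019 -0.025 0.073 -1 1 1 -1" --pt "0.019 -0.025 0.073 -1 1 1 -1" --pt "0.019 -0.025 0.073 -1 1 1 -1" --pt "0.019 -0.025 0.073 -1 1 1 -1"

```text
time: 7.4
ee_pos: [0.5936, -0.0787, 0.2503]
eef_rot: [0.998, 0.067, 0.0, 0.0]
ft_force: [-0.5, -0.5, -1.4]
width: 0.0078
grip_force: 39.9
```

```bash
sed -i 's/e\[...,2\]>50)/e[...,2]>170)/' chk.py; python3 chk.py
```

```text
39.91483157733455 0.007837227661676232 [ 0.5936 -0.0787  0.2503] [-0.5125 -0.5232 -1.4326] [-0.6428  0.3302  0.8966  1.4973 -0.2576  1.4374 -1.176 ]
scene 92 [[ -4.6 -46.6 191.7]
 [  2.7  38.7 254.4]
 [  4.9  51.3 270.8]] small axis [-0.9987 -0.0333 -0.0385]
 neighbour plate x,y [62.4485  0.887  79.9641] [[ 57.9 -49.2  75.7]
 [ 66.2  49.1  83.5]]
wrist 2944 [[ -4.1 -38.1 200.1]
 [ -0.2  22.8 267.4]
 [  3.9  48.4 268.9]] small axis [ 1.      0.0015 -0.0064]
 neighbour plate x,y [61.5148  0.0011 78.3708] [[ 57.9 -51.2  72.7]
 [ 65.9  46.7  80.5]]
turn [ 0.0007  0.0001 -0.0009] shift [ 0.2 -0.4  0.3] deg 0.06507206119973916 dist 0.0005487525211758453
```

Aligned: the plate is upright, centred over the slot, with its bottom 189 mm above the floor. I lower it to just above the mouth, then go slowly.

Request:
jog_arm --pt "0 0 0 0 0 40 -1" --pt "0 0 0 0 0 80 -1" --pt "0 0 0 0 0 105 -1" --pt "0 0 0 0 0 120 -1" --pt "0 0 0 0 0 126 -1" --pt "0 0 0 0 0 130 -1" --pt "0 0 0 0 0 134 -1" --pt "0 0 0 0 0 138 -1" --pt "0 0 0 0 0 142 -1" --pt "0 0 0 0 0 146 -1" --squeeze 50

```text
time: 8.55
ee_pos: [0.5938, -0.0789, 0.1042]
eef_rot: [0.998, 0.066, 0.0, 0.0]
ft_force: [0.3, -0.3, -1.1]
width: 0.0073
grip_force: 49.9
```

Request:
jog_arm --pt "0 0 0 0 0 3 -1" --pt "0 0 0 0 0 6 -1" --pt "0 0 0 0 0 9 -1" --pt "0 0 0 0 0 12 -1" --pt "0 0 0 0 0 12 -1"

```text
time: 9.05
ee_pos: [0.5949, -0.0789, 0.0933]
eef_rot: [0.998, 0.066, 0.001, 0.0]
ft_force: [1.1, -0.3, 4.5]
width: 0.0074
grip_force: 49.9
```

Request:
jog_arm --pt "0 0 0 0 0 3 -1" --pt "0 0 0 0 0 6 -1" --pt "0 0 0 0 0 9 -1" --pt "0 0 0 0 0 12 -1" --pt "0 0 0 0 0 12 -1"

```text
time: 9.55
ee_pos: [0.5949, -0.0789, 0.0812]
eef_rot: [0.998, 0.066, 0.001, 0.0]
ft_force: [2.5, 0.2, 3.6]
width: 0.0077
grip_force: 49.9
```

Request:
jog_arm --pt "0 0 0 0 0 3 -1" --pt "0 0 0 0 0 6 -1" --pt "0 0 0 0 0 9 -1" --pt "0 0 0 0 0 9 -1"

```text
time: 9.95
ee_pos: [0.5948, -0.079, 0.072]
eef_rot: [0.998, 0.066, 0.001, 0.0]
ft_force: [2.8, -0.0, 3.0]
width: 0.0075
grip_force: 49.9
```

It's about 11 mm above the floor and held by the sprung pad, with low forces. Going further while gripping would bring the gripper body down to the keeper grip. I release, rise, close, and press it home from above.

Request:
jog_arm --pt "0 0 0 0 0 0 -0.4" --pt "0 0 0 0 0 0 -0.4" --pt "0 0 0 0 0 0 -0.4" --pt "0 0 0 0 0 0 -0.4" --pt "0 0 0 0 0 -15 -0.4" --pt "0 0 0 0 0 -35 -0.4" --pt "0 0 0 0 0 -45 -0.4" --pt "0 0 0 0 0 -45 -1" --pt "0 0 0 0 0 -45 -1" --pt "0 0 0 0 0 -45 -1" --pt "0 0 0 0 0 -45 -1"

```text
time: 11.05
ee_pos: [0.5931, -0.0788, 0.1155]
eef_rot: [0.998, 0.066, -0.001, 0.0]
ft_force: [0.1, 0.8, -0.8]
width: 0.0039
grip_force: 0.0
```

```bash
sed -i 's/e\[...,2\]>170)/e[...,2]>55)/' chk.py; python3 chk.py; python3 tip.py
```

```text
0.0 0.0038682866930798993 [ 0.5931 -0.0788  0.1155] [ 0.0695  0.8064 -0.8124] [-0.6029  0.4339  0.8427  1.6779 -0.3439  1.1875 -1.1143]
scene 100 [[ -2.9 -47.2  61.6]
 [  1.8  19.8  90.4]
 [  5.5  52.4 196.2]] small axis [0.9999 0.0022 0.0105]
 neighbour plate x,y [62.3567  0.7827 79.6849] [[ 57.4 -49.1  75.7]
 [ 66.5  49.5  83.6]]
wrist 2029 [[ -2.9 -23.7  62.2]
 [  0.9  28.3  89.3]
 [  4.9  49.3 197.1]] small axis [ 1.     -0.002  -0.0038]
 neighbour plate x,y [61.0935 16.8787 77.9052] [[ 57.7 -16.1  72.4]
 [ 65.7  46.9  79.9]]
turn [ 0.0008  0.0012 -0.0021] shift [   0.3   -0.5 -134.2] deg 0.1439164019514373 dist 0.1341677996529932
0.0008937321411304934 [ 0.5933 -0.0789  0.1158]
scene -1 0
[]
scene 1 12
[[9.0, 8.0, -24.0], [-7.0, 9.0, -27.0], [-4.0, 8.0, -29.0], [9.0, 8.0, -30.0], [9.0, 7.0, -33.0], [-7.0, 9.0, -33.0], [-4.0, 9.0, -36.0], [-7.0, 9.0, -38.0]]
top -1 0
[]
top 1 0
[]
wrist -1 1080
[[-3.0, -60.0, -1.0], [-2.0, -60.0, -1.0], [1.0, -60.0, -2.0], [0.0, -60.0, -3.0], [-0.0, -60.0, -3.0], [-2.0, -60.0, -3.0], [3.0, -60.0, -3.0], [-1.0, -60.0, -3.0]]
wrist 1 943
[[10.0, 5.0, -20.0], [8.0, 3.0, -20.0], [9.0, 8.0, -20.0], [10.0, 8.0, -20.0], [9.0, 9.0, -21.0], [10.0, 7.0, -21.0], [8.0, 3.0, -21.0], [10.0, 6.0, -21.0]]
```

The plate stands in the slot about 10 mm high, with its top at 117 mm. The closed tips are 20 mm above it, so I press gently.

Request:
jog_arm --pt "0 0 0 0 0 10 -1" --pt "0 0 0 0 0 16 -1" --pt "0 0 0 0 0 18 -1" --pt "0 0 0 0 0 20 -1" --pt "0 0 0 0 0 22 -1" --pt "0 0 0 0 0 24 -1" --pt "0 0 0 0 0 26 -1"

```text
time: 12.05
ee_pos: [0.5946, -0.0787, 0.0913]
eef_rot: [0.998, 0.066, 0.001, 0.0]
ft_force: [-1.2, 1.1, 7.9]
width: 0.0006
grip_force: 4.1
```

Request:
jog_arm --pt "0 0 0 0 0 1 -1" --pt "0 0 0 0 0 2 -1" --pt "0 0 0 0 0 3 -1" --pt "0 0 0 0 0 3 -1"

```text
time: 12.45
ee_pos: [0.5945, -0.0785, 0.0882]
eef_rot: [0.998, 0.066, 0.001, 0.0]
ft_force: [-0.3, 1.0, 6.6]
width: 0.0007
grip_force: 3.1
```

Request:
jog_arm --pt "0 0 0 0 0 1 -1" --pt "0 0 0 0 0 2 -1" --pt "0 0 0 0 0 2 -1"

```text
time: 12.75
ee_pos: [0.5943, -0.0785, 0.0864]
eef_rot: [0.998, 0.066, 0.001, -0.0]
ft_force: [-2.4, 1.6, 9.9]
width: 0.0002
grip_force: 4.9
```

Request:
jog_arm --pt "0 0 0 0 0 1 -1" --pt "0 0 0 0 0 1 -1" --pt "0 0 0 0 0 1 -1"

```text
time: 13.05
ee_pos: [0.5942, -0.0787, 0.0862]
eef_rot: [0.998, 0.066, 0.001, -0.0]
ft_force: [-6.7, 1.8, 18.7]
width: 0.0006
grip_force: 9.3
```

Request:
jog_arm --pt "0 0 0 0 0 1 -1" --pt "0 0 0 0 0 1 -1"

```text
time: 13.25
ee_pos: [0.5943, -0.0791, 0.086]
eef_rot: [0.998, 0.066, 0.001, -0.0]
ft_force: [-11.1, 3.1, 27.9]
width: 0.0004
grip_force: 13.8
```

Request:
jog_arm --pt "0 0 0 0 0 -10 -1" --pt "0 0 0 0 0 -50 -1" --pt "0 0 0 0 0 -100 -0.3" --pt "0 0 0 0 0 -140 -0.3" --pt "0 0 0 0 0 -140 -0.3" --pt "0 0 0 0 0 -140 -0.3"

```text
time: 13.85
ee_pos: [0.594, -0.0788, 0.2239]
eef_rot: [0.998, 0.066, 0.001, 0.0]
ft_force: [-0.9, 0.5, 0.1]
width: 0.0244
grip_force: 0.0
```

```bash
python3 chk.py; python3 - <<'E'
from h import *
from bench import camera,status
# keeper fit again
for nme in("top","scene"):
    c=camera(nme);W=cloud(c);x,y,z=np.moveaxis(W,-1,0)
    for n_,m in(("knob",(abs(x-.585)<.04)&(abs(y+.007)<.03)&(z>.145)&(z<.165)),("bar",(x>.64)&(x<.85)&(y<0.02)&(y>-.1)&(z>.115)&(z<.135))):
        Q=W[m]
        if len(Q)>5: r=cv2.minAreaRect(Q[:,:2].astype(np.float32));V=np.linalg.svd(Q[:,:2]-Q[:,:2].mean(0))[2][0];print(nme,n_,len(Q),Q.mean(0),np.array(r[0]),np.array(r[1]),np.degrees(np.arctan2(V[1],V[0]))%180)
b=np.radians(-17.4);Rk=frame([-np.sin(b),np.cos(b),0],[0,0,-1])
go(Rk,[.5845,-.007,.20]);go(Rk,[.5845,-.007,.1125])
E
```

```text
0.0 0.02442429909018256 [ 0.594  -0.0788  0.2239] [-0.9022  0.4556  0.1309] [-0.6412  0.3449  0.8924  1.5393 -0.2709  1.3861 -1.1672]
scene 141 [[ -9.4 -45.1  61.1]
 [  1.6  11.   80.1]
 [  8.6  52.9 306.4]] small axis [ 1.     -0.0007  0.0042]
 neighbour plate x,y [62.4112  0.8381 79.8437] [[ 57.9 -49.   76.1]
 [ 66.5  49.1  83.2]]
wrist 3220 [[-14.8 -44.8  67.9]
 [  1.5  29.2 303.8]
 [ 18.2  50.7 305.8]] small axis [ 0.9995  0.0316 -0.0065]
 neighbour plate x,y [61.7116  1.2334 79.9474] [[ 58.2 -50.1  72.8]
 [ 66.3  48.1  82.2]]
turn [ 0.0005  0.0027 -0.0019] shift [  0.7  -0.3 -28.1] deg 0.18777835328126127 dist 0.028126710557765673
scene knob 41 [ 0.5953 -0.0111  0.1533] [ 0.5938 -0.0094] [0.0127 0.019 ] 149.9591316183242
scene bar 298 [ 0.7384 -0.0555  0.1236] [ 0.7342 -0.0534] [0.01   0.1947] 162.62060592346708
turn [-0.0032  0.0017 -2.7064] shift [  1.  -72.2  22. ] deg 155.0673986652653 dist 0.07551697539219351
turn [-0.0032  0.0017 -2.7064] shift [  1.2 -72.3 109.5] deg 155.0673986652653 dist 0.13122066709043384
```

The plate's top is level with its neighbours', 80 mm over the floor, so it is seated. Now the keeper: I turn the tool about 155° (so that the last joint stays in range) above the grip.

Request:
jog_arm --pt "0 0 -0.15 0 -20 0 -0.3" --pt "0 0 -0.3 1 -50 0 -0.3" --pt "0 0 -0.45 1 -72 0 -0.3" --pt "0 0 -0.6 1 -72 0 -0.3" --pt "0 0 -0.75 1 -72 0 -0.3" --pt "0 0 -0.9 1 -72 0 -0.3" --pt "0 0 -1.05 1 -72 0 -0.3" --pt "0 0 -1.2 1 -72 0 -0.3" --pt "0 0 -1.35 1 -72 0 -0.3" --pt "0 0 -1.35 1 -72 0 -0.3"

```text
time: 15.1
ee_pos: [0.5848, -0.0074, 0.2225]
eef_rot: [0.737, 0.676, -0.001, -0.0]
ft_force: [-0.2, -0.4, -0.0]
width: 0.0302
grip_force: 0.0
```

Request:
jog_arm --pt "0 0 -0.15 0 0 0 -0.3" --pt "0 0 -0.3 0 0 0 -0.3" --pt "0 0 -0.45 0 0 0 -0.3" --pt "0 0 -0.6 0 0 0 -0.3" --pt "0 0 -0.75 0 0 0 -0.3" --pt "0 0 -0.9 0 0 0 -0.3" --pt "0 0 -1.05 0 0 0 -0.3" --pt "0 0 -1.2 0 0 0 -0.3" --pt "0 0 -1.35 0 0 0 -0.3" --pt "0 0 -1.356 0 0 0 -0.3" --pt "0 0 -1.356 0 0 0 -0.3"

```text
time: 16.2
ee_pos: [0.585, -0.0074, 0.2228]
eef_rot: [0.155, 0.988, -0.0, -0.0]
ft_force: [0.5, 0.3, -0.2]
width: 0.0305
grip_force: 0.0
```

```bash
cat > kn.py <<'E'
from h import *
from bench import camera,status
s=status.read_state();print(s["joint_positions"],s["ee_pos"])
T=np.eye(4);T[:3,:3]=Ro.from_quat(s["eef_rot"]).as_matrix();T[:3,3]=s["ee_pos"]
c=camera("wrist");c["world_from_camera"]=T@c["mount"];W=cloud(c);x,y,z=np.moveaxis(W,-1,0)
m=(abs(x-.585)<.04)&(abs(y+.007)<.03)&(z>.145)&(z<.165);Q=W[m]
if m.sum()>20:
    r=cv2.minAreaRect(Q[:,:2].astype(np.float32));V=np.linalg.svd(Q[:,:2]-Q[:,:2].mean(0))[2][0];print("knob",m.sum(),Q.mean(0),r,np.degrees(np.arctan2(V[1],V[0]))%180)
b=np.radians(-17.4);Rk=frame([-np.sin(b),np.cos(b),0],[0,0,-1])
go(Rk,[.5845,-.007,.1125])
E
python3 kn.py
```

```text
[-0.468   0.2425  0.4827  1.5623 -0.1132  1.3659  1.2856] [ 0.585  -0.0074  0.2228]
knob 691 [ 0.5804 -0.007   0.1544] ((0.5814468860626221, -0.007604807615280151), (0.011551163159310818, 0.03525077924132347), 72.37139892578125) 162.6430944589213
turn [-0.0011 -0.0006 -0.0066] shift [  0.6   0.3 110.4] deg 0.38547272260120463 dist 0.11039342708414653
```

Request:
jog_arm --pt "0 0 -0.006 1 0 40 -0.3" --pt "0 0 -0.006 1 0 75 -0.3" --pt "0 0 -0.006 1 0 95 -0.3" --pt "0 0 -0.006 1 0 109 -0.3" --pt "0 0 -0.006 1 0 109 -0.3" --pt "0 0 -0.006 1 0 109 -1" --pt "0 0 -0.006 1 0 109 -1" --pt "0 0 -0.006 1 0 109 -1" --pt "0 0 -0.006 1 0 109 -1" --pt "0 0 -0.006 1 0 109 -1" --squeeze 30

```text
time: 17.25
ee_pos: [0.5847, -0.0078, 0.1153]
eef_rot: [0.149, 0.989, -0.0, 0.001]
ft_force: [-1.5, -2.4, 6.2]
width: 0.012
grip_force: 30.0
```

Request:
jog_arm --pt "0 0 0.05 0 0 -2 -1" --pt "0 0 0.15 0 0 -2 -1" --pt "0 0 0.25 0 0 -2 -1" --pt "0 0 0.35 0 0 -2 -1" --pt "0 0 0.45 0 0 -2 -1" --pt "0 0 0.55 0 0 -2 -1" --pt "0 0 0.6 0 0 -2 -1" --pt "0 0 0.6 0 0 -2 -1"

```text
time: 18.05
ee_pos: [0.5842, -0.0083, 0.1154]
eef_rot: [0.435, 0.9, -0.001, 0.0]
ft_force: [5.0, -4.1, -10.6]
width: 0.0117
grip_force: 30.0
```

Request:
jog_arm --pt "0 0 0.1 0 0 0 -1" --pt "0 0 0.2 0 0 0 -1" --pt "0 0 0.3 0 0 0 -1" --pt "0 0 0.4 0 0 0 -1" --pt "0 0 0.5 0 0 0 -1" --pt "0 0 0.534 0 0 0 -1" --pt "0 0 0.534 0 0 0 -1" --pt "0 0 0.534 0 0 0 -1"

```text
time: 18.85
ee_pos: [0.5838, -0.0085, 0.1154]
eef_rot: [0.657, 0.754, -0.001, 0.0]
ft_force: [1.6, -5.2, -8.2]
width: 0.0119
grip_force: 30.0
```

```bash
cat > bar.py <<'E'
from h import *
from bench import camera,status
s=status.read_state();R=Ro.from_quat(s["eef_rot"]).as_matrix();print(s["ee_pos"],s["time"],"tool y heading",np.degrees(np.arctan2(R[1,1],R[0,1])),s["ft_force"])
for nme in("top","scene"):
    c=camera(nme);W=cloud(c);e=(W-[.5845,-.007,0])@np.c_[row,np.cross([0,0,1],row),[0,0,1]]
    m=(e[...,0]>.05)&(e[...,0]<.26)&(abs(e[...,1])<.08)&(e[...,2]>.115)&(e[...,2]<.133);Q=e[m]
    V=np.linalg.svd(Q[:,:2]-Q[:,:2].mean(0))[2][0];print(nme,m.sum(),Q.mean(0),"bar angle to row deg",np.degrees(np.arctan(V[1]/V[0])),"from post",np.degrees(np.arctan2(Q.mean(0)[1],Q.mean(0)[0])))
    I=c["image"].astype(int);k=(e[...,0]>.22)&(e[...,0]<.26)&(abs(e[...,1])<.03)&(e[...,2]>.088)&(e[...,2]<.102);print(" index",e[k].mean(0))
    cv2.imwrite(f"pics/k_{nme}.png",cv2.resize(c["image"][110:330,200:380],None,fx=3,fy=2.7)[:,:,::-1])
E
python3 bar.py
```

```text
[ 0.5838 -0.0085  0.1154] 18.85 tool y heading 7.8696852785331295 [ 1.5923 -5.1626 -8.2055]
top 246 [ 0.1639 -0.0006  0.1247] bar angle to row deg 0.09949913667273515 from post -0.2013375826990975
 index [ 0.2414 -0.0031  0.0959]
scene 292 [0.1587 0.0011 0.1237] bar angle to row deg -0.011138108389020802 from post 0.40610856059131445
 index [0.243  0.0033 0.0952]
```

Bar is in line with the row (within 0.5°). I release and rise.

Request:
jog_arm --pt "0 0 0 0 0 0 -0.3" --pt "0 0 0 0 0 0 -0.3" --pt "0 0 0 0 0 0 -0.3" --pt "0 0 0 0 0 0 -0.3" --pt "0 0 0 0 0 -10 -0.3" --pt "0 0 0 0 0 -50 -0.3" --pt "0 0 0 0 0 -100 -0.3" --pt "0 0 0 -60 0 -130 -0.3" --pt "0 0 0 -60 0 -130 -0.3" --pt "0 0 0 -60 0 -130 -0.3"

```text
time: 19.95
ee_pos: [0.593, -0.0702, 0.2485]
eef_rot: [0.658, 0.753, 0.0, 0.002]
ft_force: [-0.3, 0.2, -1.0]
width: 0.0305
grip_force: 0.0
```

```bash
python3 bar.py
```

```text
[ 0.593  -0.0702  0.2485] 19.95 tool y heading 7.657209639985089 [-0.3366  0.2236 -1.0321]
top 91 [ 0.2206 -0.0006  0.1249] bar angle to row deg 0.7167703695943357 from post -0.14408200270863222
 index [ 0.2413 -0.0032  0.0964]
scene 291 [0.1588 0.0011 0.1237] bar angle to row deg 0.03436134603545239 from post 0.402741584079987
 index [0.2428 0.0027 0.0955]
```

View pics/k_scene.png

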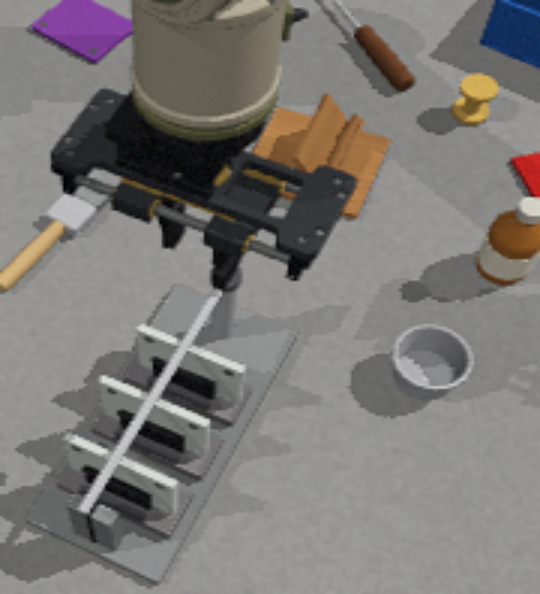

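The picture shows three plates standing level in the rack. The bar runs from the post (225,285) to the index line (90,515), and the gripper is clear of everything. I hand the job in.

```bash
python3 -c "
from bench import order
print(order.close_job())"
```

```text
the job is handed in; nothing more can be done
None
```

The plate is home in the empty slot and released, the keeper bar is within 0.5° of the index line, and the job is handed in; no verdict was returned.

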